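Open the ratchet bench clamp for the tackle box

ROBOT

A 6-joint arm with a two-finger parallel gripper is mounted at the origin on the work surface. World frame = base frame: x ahead of the robot, y to its left, z up, the work surface at z = 0. Lengths are in m, angles in rad, forces in N, time in s.
With the tool pointing down it reaches from about 0.3 to 0.95 m from the base axis. Payload 3.1 kg.
Tool frame: the origin (TCP) lies between the finger pads; the fingertips stand robot.nose_length ahead of it and the grasp point (between the pads) lies 3 mm ahead of it (robot.nose_length is the distance from the TCP to the fingertips, in m); z points along the fingers, y is the line along which they close (so a half turn about z gives the same grasp; the last joint's range is limited). The gripper opens to 85 mm and grips with 20 to 120 N. Pads are 22 mm wide; open, the fingers measure 114 mm over their backs; the gripper's body (76 mm by 85 mm) begins 54 mm behind the grasp point. The pads swing forward as they close: fully open they stand 13 mm farther back than shut.
Start: joints at [1.271, 0.308, 1.634, -0, 1.2, -0.07], TCP at [0.142, 0.609, 0.253] pointing down, gripper open.
Joint ranges: [-3.06, 3.06], [-0.79, 1.96], [0.05, 2.63], [-1.19, 4.34], [0.05, 2.64], [-2.94, 2.94]. Speed limits (rad/s): [2.79, 2.79, 3.14, 3.14, 3.14, 3.14].

INTERFACE

Orientations are given as a unit quaternion [x, y, z, w].
In Python, from bench import robot gives the robot as it stands.
- The arm moves only by the shell command python3 -m jog 'ROWS' [FORCE]. ROWS is JSON, a list of rows, each an object with "angular": the turn, a rotation vector about the tool's x, y, z in rad, a list of three; "offset": the shift along the tool's x, y, z in mm, a list of three; "gripper": the finger opening in mm, from 0 to 85.4. In form: [{"angular": [wx, wy, wz], "offset": [dx, dy, dz], "gripper": gripper}, ...]. A call has 1 to 12 rows; each row shifts and turns the commanded pose from where the row before left it, along the tool's axes as they then stand; what a row does not reach is not made up. A row lasts 1/12 s, in which the tool goes at most 41.7 mm and 7.16 degrees, less where a joint would pass 70% of its speed; a pose out of reach is approached as far as the arm can. A call with a gripper value outside its range is refused whole. The fingers move at their own pace and stop on an object; FORCE is the grip in N (left out, the last holds). Time passes only in rows, so rows that do not move let the fingers close. It gives the time, the measured TCP pose, the force, the opening and the grip force at its end, in the units of the state.
- robot.observe(): the state, without advancing time (a new reading comes with each control period).
- robot.snapshot(name): name is "side" or "top" or "wrist"; returns a dict with "pixels" (480x640x3 uint8, red, green, blue), "mtx" (3x3 intrinsics, pixels), "world_from_camera" (4x4, takes a point from camera to world coordinates). Camera axes: x right, y down, z forward; pixel columns grow to the right and rows downward; lengths in m; the calibration is good to about 2 mm. A picture is of the moment at which its call begins. There is no depth.
- robot.close_job(): hands the job in; it is judged then, once.
The state is a dict: "t": time; "joint_positions": joint angles; "qd": joint speeds; "joint_efforts": joint torques, N m; "eef_pos": TCP position; "orientation": TCP orientation; "ft_force": force on the tool from outside, world axes, zero at the start; "ft_torque": the same for the moment, N m; "finger_gap": finger opening in m; "finger_force": force on a finger pad.
Only numpy, scipy, OpenCV 4.12 (cv2) and the standard library are available. Lean on these libraries where they do the work, as an engineer would, in place of code of your own. Each camera call takes 0.05 s, during which the arm holds its last target. There are 200 camera calls.

TASK

Open the blue bench clamp as wide as it goes, ready for the tackle box: press the red ratchet release on the sliding jaw and, keeping it pressed, push the jaw back along its bar until it stops against the end block. Then let the release spring up and move clear. Use just the fingertips, lift nothing, and leave the cup, bobber, reel and everything else on the bench where they stand.

Things in the scene. Friction and masses are not known exactly. Their poses are not given: they have to be found in the camera images.
- clamp: Blue steel clamp bolted to the bench, 334 x 110 mm. Origin on the bench under the bar; x axis along the bar, the way the jaw opens; z up. Base plate 12 mm thick; fixed jaw 20 mm thick, 90 wide, top 100 mm above the bench, its face at x = -156 mm; steel bar 22 mm wide, 34 to 48 mm above the bench; end block 70 mm wide, top at 70 mm, its face at x = 116 mm.
- jaw (a joint): Travel in m of the black sliding jaw along clamp +x: 0 = nearest the fixed jaw, 0.12 = fully open, rear face against the end block; starts between 0 and 0.06. Sliding takes about 3 N and it stays where left. The ratchet stops it from opening (up to 7 mm of slack) unless the release is pressed 5 mm or more; it clicks freely the closing way.
- jaw_face (a point): Middle of the sliding jaw's face, 80 mm above the bench, 46 mm along clamp -x from the pad's centre. The carriage is 92 mm long, 60 wide, flat top at 60 mm; on it stand the jaw plate (14 mm thick, 90 wide, top at 102 mm) at the fixed-jaw end and the yellow push wall at the end-block end. The gap between them is 64 mm long, open at both sides; the red release fills its floor.
- release (a joint): Red release pad in the gap between jaw plate and push wall: how far it is pressed straight down, in m; 0 = up, 0.010 = fully down. When nobody touches it, it may rest up to 4 mm down where the ratchet tooth holds it. Spring: about 3 N at the top, 8 N fully down; it springs up when let go.
- release_pad (a point): Centre of the flat top of the red release pad, 58 mm along the bar by 46 mm across; 72 mm above the bench when up, 62 mm when fully down. Moves with the jaw; lies at clamp x = -50 mm + jaw travel, y = 0.
- push_wall (a point): Middle of the face of the yellow push wall that looks at the release pad (towards the fixed jaw), 80 mm above the bench, 32 mm along clamp +x from the pad's centre; the wall is 14 mm thick, 60 mm wide, top at 90 mm. A finger standing on the pad and moved along clamp +x bears on this face and pushes the jaw open.
- cup: Aluminium cup, bystander, 72 mm across, 80 mm high, standing beside the clamp on the robot's side of the bar; origin under its centre.
- bobber: Green plastic bobber, bystander, 42 mm across, 52 mm high, standing on its small flat foot beyond the clamp; origin under its foot.
- coaster: White ceramic tile coaster, bystander, 100 x 100 x 8 mm, flat on the bench beyond the clamp; origin under its centre.
- reel: Steel fishing reel, bystander, spool 54 mm across, 62 mm high, 110 mm long over crank and foot, standing to the robot's left of the clamp; origin under the spool's centre.
- tackle_box: Gray plastic tackle box, closed, latches on one long side, bystander, 310 x 180 mm, 146 mm high over its handle, to the robot's right; origin under its centre.
- jar: Small clear jar, bystander, 56 mm across, 70 mm high, left of the clamp; origin under its centre.
- screwdriver: Screwdriver lying on the bench at the left, bystander; origin under its middle, x axis from handle to tip.

How it is judged:
On the way, in this order (a step that is already met when the one before it is completed fails the run):
1. the release is pressed with the fingers while the jaw still stands near where it started (value of joint release above 0.005 m and contact force between the fingers and release above 0.5 N and value of joint jaw below 0.075 m), for 0.1 s.
2. the jaw is pushed back to the end block (value of joint jaw above 0.114 m), for 0.1 s.
At the end, for the whole second after the job is handed in: The jaw stands still within 6 mm of fully open (travel above 0.114 m), the release has sprung up (pressed less than 4.5 mm), and every bystander is within 20 mm of where it started (value of joint jaw above 0.114 m and value of joint release below 0.0045 m and velocity of joint jaw between -0.01 and 0.01 m/s and distance of each of cup, bobber, coaster, reel, tackle_box, jar, screwdriver from where it was at the start of the episode below 0.02 m); the robot touches nothing.
It fails at once if the cup, bobber, coaster, reel, tackle box, jar or screwdriver is lifted, knocked or shifted by more than 20 mm (distance of any of cup, bobber, coaster, reel, tackle_box, jar, screwdriver from where it was at the start of the episode above 0.02 m).
It also fails if it takes over 32 s, if anything falls off the work surface, if the arm or the gripper's body presses on something with over 40 N, if the wrist force passes 120 N, or if a joint passes its speed limit or range.

## Working session

There is one attempt and no reset: what is moved stays moved. The work goes in short steps, Python scripts to look and compute and a shell command to move; the robot and the scene stay as the last step left them, time stands still between calls to the robot, and variables do not carry over. Pictures are saved under pics/ and viewed, at most 10 in all, crops included, and the job is handed in when it is done.

```bash
mkdir -p pics; ls; python3 - <<'E'
from bench import robot
import cv2,numpy as np
s=robot.observe();print(s['t'],s['eef_pos'],s['orientation'],s['finger_gap'],robot.nose_length)
for n in("top","side"):
    d=robot.snapshot(n);cv2.imwrite(f"pics/{n}0.png",d['pixels'][:,:,::-1]);np.savez(f"{n}0.npz",**d);print(n,d['mtx'].tolist(),d['world_from_camera'].round(3).tolist())
E
```

```text
pics
0.0 [0.14217666 0.60780394 0.25201109] [ 1.14648768e-01  9.93405406e-01 -1.14603754e-03 -2.15342944e-04] 0.08537617736215267 0.022
top [[534.883111371116, 0.0, 314.9764322740319], [0.0, 534.883111371116, 241.22016716995606], [0.0, 0.0, 1.0]] [[-0.012, -0.999, 0.052, 0.473], [-1.0, 0.011, -0.011, 0.056], [0.011, -0.052, -0.999, 1.379], [0.0, 0.0, 0.0, 1.0]]
side [[513.5798690600765, 0.0, 318.9195715340817], [0.0, 513.5798690600765, 244.88274962122364], [0.0, 0.0, 1.0]] [[0.868, -0.385, 0.315, 0.13], [-0.497, -0.645, 0.58, -0.746], [-0.02, -0.66, -0.751, 1.086], [0.0, 0.0, 0.0, 1.0]]
```

View pics/top0.png

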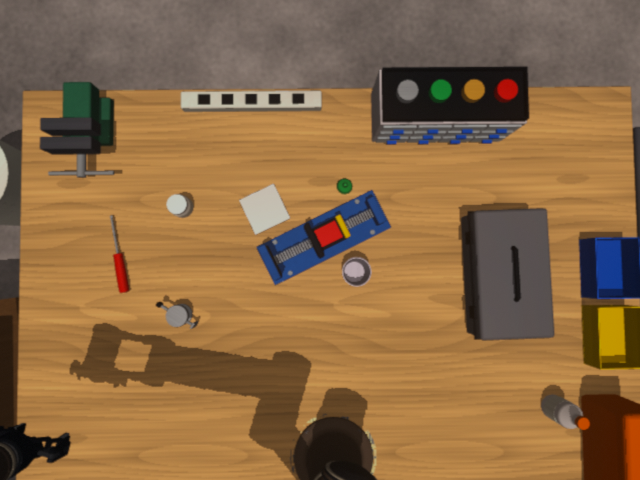

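View pics/side0.png

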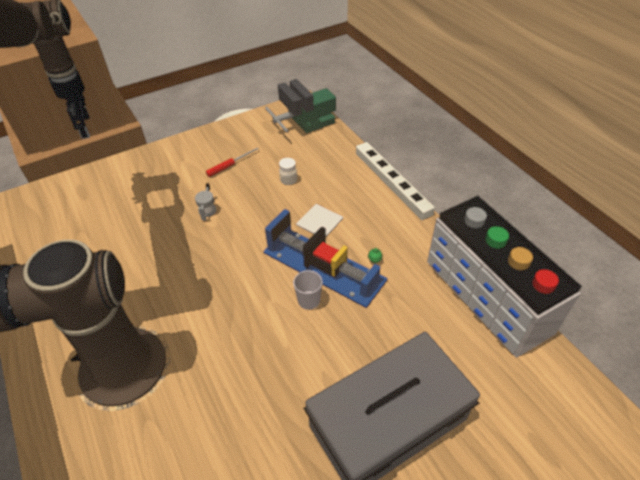

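The top view shows the clamp centred near (323,237). The red pad is at about (327,234), the yellow wall at (342,226), the cup at (356,270) and the bobber at (344,186). The clamp opens towards the upper right of the image. Next I measure these.

```bash
cat > h.py <<'E'
import cv2,numpy as np
def ray(d,uv,z):
    T=d['world_from_camera'];v=T[:3,:3]@np.linalg.solve(d['mtx'],[uv[0],uv[1],1.]);c=T[:3,3]
    return c+v*(z-c[2])/v[2]
def blob(d,lo,hi,box):
    h=cv2.cvtColor(d['pixels'],cv2.COLOR_RGB2HSV);m=cv2.inRange(h,lo,hi);k=np.zeros_like(m);x0,y0,x1,y1=box;k[y0:y1,x0:x1]=m[y0:y1,x0:x1]
    c,_=cv2.findContours(k,cv2.RETR_EXTERNAL,cv2.CHAIN_APPROX_NONE);return k,sorted(c,key=cv2.contourArea)[::-1]
def cen(c):
    m=cv2.moments(c);return np.array([m['m10'],m['m01']])/m['m00']
E
python3 - <<'E'
from h import *
from scipy.spatial.transform import Rotation as R
for n,box in(("top",(240,170,410,300)),("side",(255,200,400,310))):
    d=dict(np.load(n+"0.npz"))
    _,r=blob(d,(0,150,90),(8,255,255),box);_,y=blob(d,(20,150,90),(33,255,255),box)
    print(n,"red",cen(r[0]),cv2.contourArea(r[0]),ray(d,cen(r[0]),.071).round(4),"yel",cen(y[0]),ray(d,cen(y[0]),.09 if n=="top" else .085).round(4))
    if n=="top":
        k,b=blob(d,(100,120,40),(125,255,255),box);p=np.vstack([c for c in b if cv2.contourArea(c)>15])
        q=cv2.boxPoints(cv2.minAreaRect(p));w=np.array([ray(d,u,.012) for u in q]);print(q.round(1).tolist(),w.round(4).tolist(),[np.linalg.norm(w[i]-w[i-1]).round(4) for i in range(4)])
        for i in range(4):
            e=w[i]-w[i-1];print(np.degrees(np.arctan2(e[1],e[0])))
        print('cen',w.mean(0))
        rr=cv2.minAreaRect(r[0]);w=np.array([ray(d,u,.071) for u in cv2.boxPoints(rr)]);print(w.round(4).tolist(),[np.linalg.norm(w[i]-w[i-1]).round(4) for i in range(4)])
        g=blob(d,(45,100,40),(80,255,255),box)[1][0];print("bob",ray(d,cen(g),.03));print("cup",ray(d,(356,270),.08))
    x0,y0,x1,y1=box;
    if n=="top":cv2.imwrite("pics/c.png",cv2.resize(d['pixels'][y0:y1,x0:x1,::-1],None,fx=4,fy=4,interpolation=2))
from bench import robot
s=robot.observe();print(R.from_quat(s['orientation']).as_matrix().round(3))
E
```

```text
top red [328.10926366 233.41726049] 421.0 [0.5601 0.0086 0.071 ] yel [342.28533333 225.76933333] [ 0.577  -0.0252  0.09  ]
[[257.0, 247.0], [371.3999938964844, 189.8000030517578], [389.79998779296875, 226.60000610351562], [275.3999938964844, 283.79998779296875]] [[0.5312, 0.1887, 0.012], [0.6754, -0.1065, 0.012], [0.5799, -0.1522, 0.012], [0.4369, 0.1424, 0.012]] [np.float64(0.1051), np.float64(0.3285), np.float64(0.1059), np.float64(0.3274)]
26.125140678096738
-63.966352071530885
-154.4536137642679
115.88761595754828
cen [0.55584227 0.01809799 0.012     ]
[[0.5679, 0.0451, 0.071], [0.5934, -0.0073, 0.071], [0.5519, -0.0273, 0.071], [0.5265, 0.025, 0.071]] [np.float64(0.0461), np.float64(0.0582), np.float64(0.0461), np.float64(0.0582)]
bob [ 0.68403402 -0.03531772  0.03      ]
cup [ 0.46976696 -0.05765605  0.08      ]
side red [324.4047619  251.68815331] 287.0 [0.5564 0.01   0.071 ] yel [338.70111972 258.36434109] [ 0.5704 -0.0382  0.085 ]
[[-0.974  0.228 -0.001]
 [ 0.228  0.974 -0.002]
 [ 0.    -0.002 -1.   ]]
```

View pics/c.png

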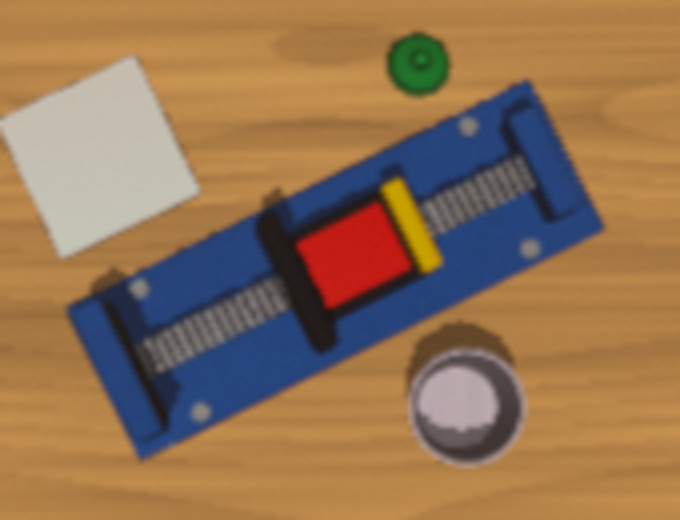

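The crop shows the red pad filling the gap between the black jaw plate and the yellow wall. Its measured size, 58.2 x 46.1 mm, matches the spec. The bar axis is at -64° and the jaw travel about 50 mm, so about 70 mm remains to push. I'll turn the tool so its y axis lies along the bar, close the fingers, and cross over at height.

```bash
python3 -m jog '[{"angular":[0,0,-0.114],"offset":[0,0,0],"gripper":0},{"angular":[0,0,-0.114],"offset":[0,0,0],"gripper":0},{"angular":[0,0,-0.114],"offset":[0,0,0],"gripper":0},{"angular":[0,0,-0.114],"offset":[0,0,0],"gripper":0},{"angular":[0,0,-0.114],"offset":[0,0,0],"gripper":0},{"angular":[0,0,-0.114],"offset":[0,0,0],"gripper":0}]'
python3 -m jog '[{"angular":[0,0,0],"offset":[-4.7,-30,0],"gripper":0},{"angular":[0,0,0],"offset":[-4.7,-30,0],"gripper":0},{"angular":[0,0,0],"offset":[-4.7,-30,0],"gripper":0},{"angular":[0,0,0],"offset":[-4.7,-30,0],"gripper":0},{"angular":[0,0,0],"offset":[-4.7,-30,0],"gripper":0},{"angular":[0,0,0],"offset":[-4.7,-30,0],"gripper":0},{"angular":[0,0,0],"offset":[-4.7,-30,0],"gripper":0},{"angular":[0,0,0],"offset":[-4.7,-30,0],"gripper":0},{"angular":[0,0,0],"offset":[-4.7,-30,0],"gripper":0},{"angular":[0,0,0],"offset":[-4.7,-30,0],"gripper":0},{"angular":[0,0,0],"offset":[-4.7,-30,0],"gripper":0},{"angular":[0,0,0],"offset":[-4.7,-30,0],"gripper":0}]'
python3 -m jog '[{"angular":[0,0,0],"offset":[-4.7,-30,0],"gripper":0},{"angular":[0,0,0],"offset":[-4.7,-30,0],"gripper":0},{"angular":[0,0,0],"offset":[-4.7,-30,0],"gripper":0},{"angular":[0,0,0],"offset":[-4.7,-30,0],"gripper":0},{"angular":[0,0,0],"offset":[-4.7,-30,0],"gripper":0},{"angular":[0,0,0],"offset":[-4.7,-30,0],"gripper":0},{"angular":[0,0,0],"offset":[-4.7,-30,0],"gripper":0},{"angular":[0,0,0],"offset":[-4.7,-30,0],"gripper":0},{"angular":[0,0,0],"offset":[-4.7,-30,0],"gripper":0},{"angular":[0,0,0],"offset":[-4.7,-30,0],"gripper":0},{"angular":[0,0,0],"offset":[0,0,0],"gripper":0},{"angular":[0,0,0],"offset":[0,0,0],"gripper":0}]'
python3 - <<'E'
from h import *
from bench import robot
from scipy.spatial.transform import Rotation as R
d=robot.snapshot("wrist");cv2.imwrite("pics/w1.png",d['pixels'][:,:,::-1]);np.savez("w1.npz",**d)
_,r=blob(d,(0,150,90),(8,255,255),(0,0,640,480));p=ray(d,cen(r[0]),.071);w=np.array([ray(d,u,.071) for u in cv2.boxPoints(cv2.minAreaRect(r[0]))])
s=robot.observe();M=R.from_quat(s['orientation']).as_matrix();print(p,[np.linalg.norm(w[i]-w[i-1]).round(4) for i in range(4)],w.round(4).tolist());print(M.round(3),s['eef_pos'],M.T@(p-s['eef_pos']),s['t'],s['finger_gap'],s['ft_force'])
E
```

```text
t: 0.6
eef_pos: [0.1422, 0.6081, 0.2525]
orientation: [-0.228, 0.974, -0.001, -0.0]
ft_force: [0.4, -0.3, -0.3]
finger_gap: 0.0121
finger_force: 0.0
t: 1.6
eef_pos: [0.3513, 0.3083, 0.2529]
orientation: [-0.225, 0.974, -0.0, -0.0]
ft_force: [-0.4, 0.9, 0.7]
finger_gap: 0.0002
finger_force: 0.0
t: 2.6
eef_pos: [0.5251, 0.0596, 0.2527]
orientation: [-0.224, 0.975, 0.0, -0.001]
ft_force: [-0.5, 0.1, 0.1]
finger_gap: -0.0003
finger_force: 0.0
[0.55984118 0.00661059 0.071     ] [np.float64(0.0476), np.float64(0.0577), np.float64(0.0474), np.float64(0.0602)] [[0.5518, -0.0288, 0.071], [0.5258, 0.0226, 0.071], [0.5688, 0.0427, 0.071], [0.596, -0.0111, 0.071]]
[[-0.899 -0.437 -0.002]
 [-0.437  0.899  0.   ]
 [ 0.001  0.001 -1.   ]] [0.52438793 0.06053273 0.25261256] [-0.00856112 -0.06421677  0.18152291] 2.65 0.00027498510824547866 [ 0.28752347  0.73755604 -0.65812801]
```

View pics/w1.png

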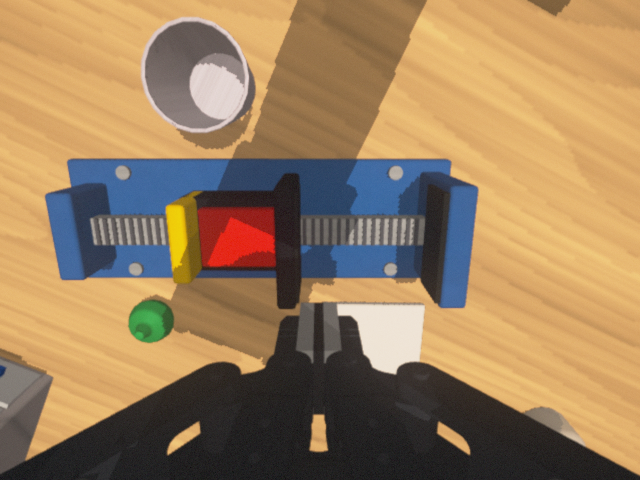

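The wrist view shows the pad at (238,232), between the yellow wall on its left and the jaw plate on its right, with the tool square to the bar. It agrees with the top view within 2 mm. I'll move over the pad and go down to just above it.

```bash
python3 -m jog '[{"angular":[0,0,0],"offset":[-4,-32,0],"gripper":0},{"angular":[0,0,0],"offset":[-4.5,-32,0],"gripper":0},{"angular":[0,0,0],"offset":[0,0,30],"gripper":0},{"angular":[0,0,0],"offset":[0,0,30],"gripper":0},{"angular":[0,0,0],"offset":[0,0,30],"gripper":0},{"angular":[0,0,0],"offset":[0,0,25],"gripper":0},{"angular":[0,0,0],"offset":[0,0,0],"gripper":0},{"angular":[0,0,0],"offset":[0,0,0],"gripper":0}]'
python3 - <<'E'
from h import *
from bench import robot
d=robot.snapshot("wrist");cv2.imwrite("pics/w2.png",d['pixels'][:,:,::-1]);s=robot.observe();print(s['t'],s['eef_pos'],s['ft_force'])
E
```

```text
t: 3.32
eef_pos: [0.5585, 0.0083, 0.1368]
orientation: [-0.226, 0.974, 0.001, -0.002]
ft_force: [0.2, -0.2, 0.7]
finger_gap: -0.0001
finger_force: 0.0
3.3667 [0.56040814 0.00810803 0.13871785] [-0.79913947  1.09992482  1.62060184]
```

View pics/w2.png

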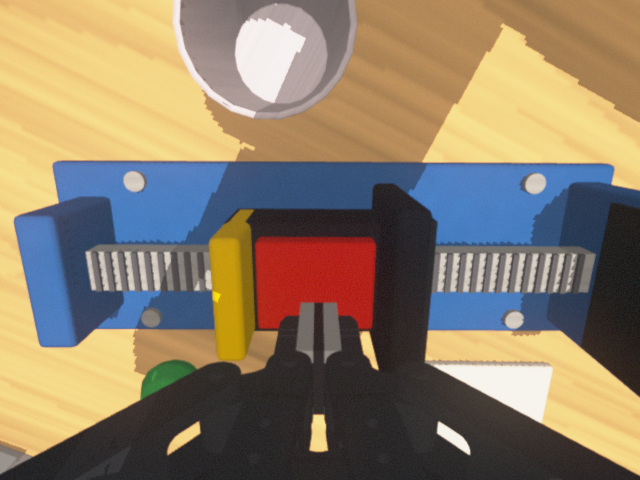

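The fingers (318,330) sit midway between the wall (235) and the plate (395). I'll descend, press in small steps and check the force.

```bash
python3 -m jog '[{"angular":[0,0,0],"offset":[0,0,18],"gripper":0},{"angular":[0,0,0],"offset":[0,0,18],"gripper":0},{"angular":[0,0,0],"offset":[0,0,3],"gripper":0},{"angular":[0,0,0],"offset":[0,0,3],"gripper":0},{"angular":[0,0,0],"offset":[0,0,3],"gripper":0},{"angular":[0,0,0],"offset":[0,0,2],"gripper":0},{"angular":[0,0,0],"offset":[0,0,2],"gripper":0},{"angular":[0,0,0],"offset":[0,0,2],"gripper":0},{"angular":[0,0,0],"offset":[0,0,0],"gripper":0},{"angular":[0,0,0],"offset":[0,0,0],"gripper":0}]'
```

```text
t: 4.2
eef_pos: [0.5619, 0.0071, 0.0885]
orientation: [-0.225, 0.974, -0.0, 0.001]
ft_force: [0.4, 0.9, 4.7]
finger_gap: 0.0005
finger_force: 2.7
```

```bash
python3 -m jog '[{"angular":[0,0,0],"offset":[0,0,1.5],"gripper":0},{"angular":[0,0,0],"offset":[0,0,1.5],"gripper":0},{"angular":[0,0,0],"offset":[0,0,0],"gripper":0},{"angular":[0,0,0],"offset":[0,0,0],"gripper":0},{"angular":[0,0,0],"offset":[0,0,0],"gripper":0}]'; python3 -m jog '[{"angular":[0,0,0],"offset":[0,0,1],"gripper":0},{"angular":[0,0,0],"offset":[0,0,1],"gripper":0},{"angular":[0,0,0],"offset":[0,0,0],"gripper":0},{"angular":[0,0,0],"offset":[0,0,0],"gripper":0},{"angular":[0,0,0],"offset":[0,0,0],"gripper":0}]'
```

```text
t: 4.62
eef_pos: [0.562, 0.0071, 0.0857]
orientation: [-0.225, 0.974, -0.0, 0.001]
ft_force: [-0.8, 0.5, 7.1]
finger_gap: -0.0002
finger_force: 3.4
t: 5.03
eef_pos: [0.562, 0.0071, 0.084]
orientation: [-0.225, 0.974, -0.0, 0.001]
ft_force: [-1.1, 1.5, 8.5]
finger_gap: 0.0001
finger_force: 4.2
```

The pad is down by about 9–10 mm with 8 N on it. Now I push along clamp +x, which is tool -y.

```bash
python3 -m jog '[{"angular":[0,0,0],"offset":[0,-5,0],"gripper":0},{"angular":[0,0,0],"offset":[0,-5,0],"gripper":0},{"angular":[0,0,0],"offset":[0,-5,0],"gripper":0},{"angular":[0,0,0],"offset":[0,-5,0],"gripper":0},{"angular":[0,0,0],"offset":[0,-5,0],"gripper":0},{"angular":[0,0,0],"offset":[0,-5,0],"gripper":0},{"angular":[0,0,0],"offset":[0,-5,0],"gripper":0},{"angular":[0,0,0],"offset":[0,-5,0],"gripper":0},{"angular":[0,0,0],"offset":[0,0,0],"gripper":0}]'
```

```text
t: 5.78
eef_pos: [0.5796, -0.0294, 0.084]
orientation: [-0.225, 0.974, -0.0, 0.001]
ft_force: [-0.8, -0.8, 7.7]
finger_gap: -0.0002
finger_force: 4.2
```

```bash
python3 -m jog '[{"angular":[0,0,0],"offset":[0,-5,0],"gripper":0},{"angular":[0,0,0],"offset":[0,-5,0],"gripper":0},{"angular":[0,0,0],"offset":[0,-5,0],"gripper":0},{"angular":[0,0,0],"offset":[0,-5,0],"gripper":0},{"angular":[0,0,0],"offset":[0,-5,0],"gripper":0},{"angular":[0,0,0],"offset":[0,-5,0],"gripper":0}]'
python3 - <<'E'
from h import *
from bench import robot
d=robot.snapshot("wrist");cv2.imwrite("pics/w3.png",d['pixels'][:,:,::-1]);s=robot.observe();print(s['t'],s['eef_pos'],s['ft_force'])
E
```

```text
t: 6.28
eef_pos: [0.5922, -0.0554, 0.084]
orientation: [-0.225, 0.974, 0.0, 0.001]
ft_force: [-2.8, 1.7, 8.4]
finger_gap: -0.0
finger_force: 4.5
6.3333 [ 0.59276625 -0.05649521  0.0841533 ] [-2.2445036   1.3748631   6.72094389]
```

View pics/w3.png

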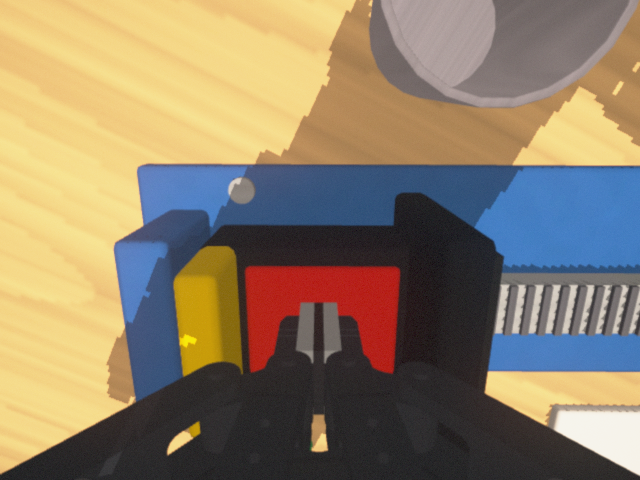

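The jaw has travelled with the fingers, carried by friction on the pad, and the wall (205) is nearly at the end block (160). I'll keep on until the fingers bear on the wall and the jaw hits the stop.

```bash
python3 -m jog '[{"angular":[0,0,0],"offset":[0,-4,0],"gripper":0},{"angular":[0,0,0],"offset":[0,-4,0],"gripper":0},{"angular":[0,0,0],"offset":[0,-4,0],"gripper":0},{"angular":[0,0,0],"offset":[0,-3,0],"gripper":0},{"angular":[0,0,0],"offset":[0,0,0],"gripper":0}]'; python3 -m jog '[{"angular":[0,0,0],"offset":[0,-2,0],"gripper":0},{"angular":[0,0,0],"offset":[0,-2,0],"gripper":0},{"angular":[0,0,0],"offset":[0,0,0],"gripper":0}]'
```

```text
t: 6.75
eef_pos: [0.598, -0.0676, 0.084]
orientation: [-0.224, 0.975, 0.002, 0.0]
ft_force: [-3.1, 5.7, 10.6]
finger_gap: 0.0004
finger_force: 5.5
t: 7.0
eef_pos: [0.5995, -0.0707, 0.084]
orientation: [-0.224, 0.974, 0.002, -0.0]
ft_force: [-3.4, 7.6, 12.3]
finger_gap: 0.0003
finger_force: 5.6
```

```bash
python3 -m jog '[{"angular":[0,0,0],"offset":[0,-2,0],"gripper":0},{"angular":[0,0,0],"offset":[0,-2,0],"gripper":0},{"angular":[0,0,0],"offset":[0,-2,0],"gripper":0},{"angular":[0,0,0],"offset":[0,0,0],"gripper":0}]'
python3 - <<'E'
from h import *
from bench import robot
d=robot.snapshot("wrist");cv2.imwrite("pics/w4.png",d['pixels'][:,:,::-1]);s=robot.observe();print(s['t'],s['eef_pos'],s['ft_force'])
E
```

```text
t: 7.33
eef_pos: [0.6022, -0.0761, 0.084]
orientation: [-0.224, 0.974, 0.002, -0.0]
ft_force: [-3.8, 7.5, 11.0]
finger_gap: 0.0001
finger_force: 5.6
7.3833 [ 0.60218733 -0.07609654  0.08395115] [-3.67368803  7.86587942 11.25754039]
```

View pics/w4.png

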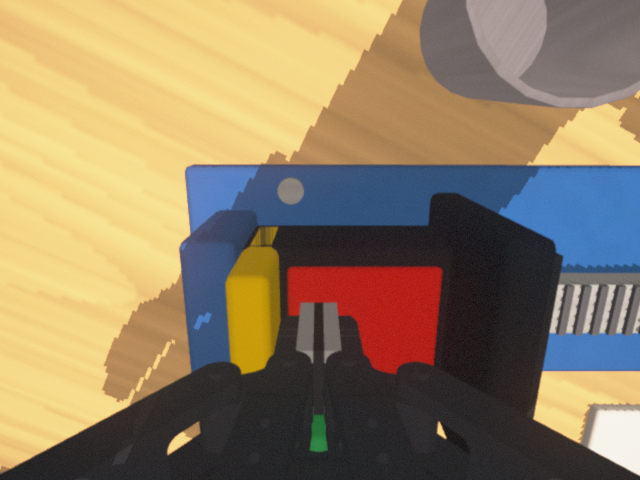

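The fingers have now slid along the pad (pad 288–440, fingers 318) while the jaw stands against the end block, with a steady 8 N of sliding friction. I'll lift straight up.

```bash
python3 -m jog '[{"angular":[0,0,0],"offset":[0,0,-4],"gripper":0},{"angular":[0,0,0],"offset":[0,0,-8],"gripper":0},{"angular":[0,0,0],"offset":[0,0,-15],"gripper":0},{"angular":[0,0,0],"offset":[0,0,-25],"gripper":0},{"angular":[0,0,0],"offset":[0,0,-30],"gripper":0},{"angular":[0,0,0],"offset":[0,0,-30],"gripper":0},{"angular":[0,0,0],"offset":[0,0,-30],"gripper":0},{"angular":[0,0,0],"offset":[0,0,-30],"gripper":0},{"angular":[0,0,0],"offset":[0,0,0],"gripper":0},{"angular":[0,0,0],"offset":[0,0,0],"gripper":0},{"angular":[0,0,0],"offset":[0,0,0],"gripper":0}]'
python3 - <<'E'
from h import *
from bench import robot
d=robot.snapshot("wrist");p=d['pixels'];cv2.imwrite("pics/w5.png",p[:,:,::-1])
_,r=blob(d,(0,150,60),(8,255,255),(0,0,640,480))
for z in(.072,.068):
    w=np.array([ray(d,u,z) for u in cv2.boxPoints(cv2.minAreaRect(r[0]))]);q=ray(d,cen(r[0]),z);print(q,[np.linalg.norm(w[i]-w[i-1]).round(4) for i in range(4)],"travel from start",(q-[.560,.0076,0])[:2]@[.438,-.899])
s=robot.observe();print(s['t'],s['eef_pos'],s['ft_force'])
E
```

```text
t: 8.3
eef_pos: [0.6017, -0.0785, 0.2537]
orientation: [-0.225, 0.974, 0.0, -0.001]
ft_force: [-0.6, -0.4, -1.0]
finger_gap: 0.0001
finger_force: 0.0
[ 0.59304033 -0.06289033  0.072     ] [np.float64(0.0473), np.float64(0.0569), np.float64(0.0474), np.float64(0.0594)] travel from start 0.07784247200734468
[ 0.59379759 -0.06224183  0.068     ] [np.float64(0.048), np.float64(0.0576), np.float64(0.048), np.float64(0.0602)] travel from start 0.07759114889746219
8.35 [ 0.60108491 -0.07834085  0.2526082 ] [ 0.43870487  0.05856404 -0.73204483]
```

View pics/w5.png

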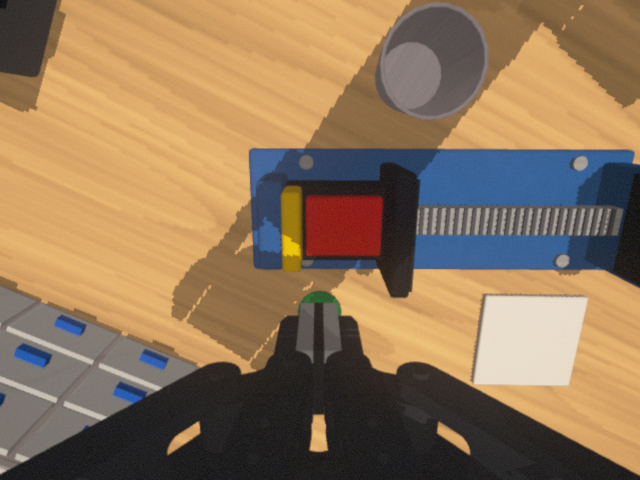

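The wall (292) is flush against the end block, with no bar showing between them. The measured travel of 78 mm plus the 40–50 mm start makes about 120 mm. The cup, bobber and coaster look unmoved, and the tool is clear with no force on it.

```bash
python3 -c "from bench import robot;print(robot.close_job())"
```

```text
the job is handed in; nothing more can be done
None
```

The clamp jaw stands against the end block as far as the last picture shows, the fingers are off the release and clear, and the cup, bobber and coaster look unmoved (the reel, jar and screwdriver were out of that view but never approached); I handed the job in at about 8.4 s, and no verdict was returned.

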